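# Gather loose pieces in the brass corner of a tote and hold it over the funnel

### The arm

A 6-joint arm with a two-finger parallel gripper is mounted at the origin on the work surface. World frame = base frame: x ahead of the robot, y to its left, z up, the work surface at z = 0. Lengths are in m, angles in rad, forces in N, time in s.
With the tool pointing down it reaches from about 0.425 to 0.95 m from the base axis. Payload 14.7 kg.
Tool frame: the origin (TCP) lies at the very end of the fingers, on their centre line; the grasp point (between the pads) lies 19 mm behind it (env.pinch_z is the distance from the TCP to the grasp point, in m); z points along the fingers, y is the direction in which the jaws open and shut (so a half turn about z gives the same grasp; the last joint's range is limited). The gripper opens to 85 mm and grips with 20 to 120 N. Pads are 22 mm wide; open, the fingers measure 114 mm over their backs; the gripper's body (76 mm by 85 mm) begins 54 mm behind the grasp point. The pads swing forward as they close: fully open they stand 13 mm farther back than shut.
Start: joints at [-1.334, 0.48, 1.596, -0, 1.065, -0.047], TCP at [0.182, -0.624, 0.231] pointing down, gripper open.
Joint ranges: [-2.75, 2.75], [-0.82, 2.05], [0.23, 2.67], [-1.56, 4.7], [0.09, 2.69], [-2.92, 2.92]. Speed limits (rad/s): [1.89, 1.89, 2.39, 3.01, 3.01, 3.01].

### API

Orientations are given as [roll, pitch, yaw] about the fixed x, y, z axes, in that order (R = Rz(yaw) Ry(pitch) Rx(roll)).
In Python, from workcell import env, viewer gives the robot as it stands.
- The arm moves only by the tool apply_moves, never from a script. Its argument "steps" is a list of rows, each a list of 5 numbers: the shift along the tool's x, y, z in m, then the turn about the tool's z in degrees, then the finger opening in m, from 0 to 0.0854. A call has 1 to 20 rows; each row is the pose to reach, as a shift and turn from the pose commanded when the call began, along the tool's axes at that moment; what a row does not reach only later rows make up. A row lasts 1/8 s, in which the tool goes at most 62.5 mm and 10.7 degrees, less where a joint would pass 70% of its speed; a pose out of reach is approached as far as the arm can. A call with a gripper value outside its range is refused whole. The fingers move at their own pace and stop on an object; "newtons" is the grip in N (left out, the last holds). Time passes only in rows, so rows that repeat a pose let the fingers close. It gives the time, the measured TCP pose, the force and the opening at its end, in the units of the state.
- env.get_state(): the state, without advancing time (a new reading comes with each control period).
- viewer.grab_frame(name): name is "scene" or "top" or "wrist"; returns a dict with "pixels" (384x512x3 uint8, blue, green, red), "range_z" (384x512 float32, m along the optical axis (not along the pixel's ray), 0 where there is no reading), "fov_y" (degrees; the focal length in pixels is half the picture's height over the tangent of half this angle, whatever the lens; pixels are square), "cx", "cy" (the principal point, pixels), "rvec" (rotation vector, rad) and "tvec" (3), from world to camera coordinates, as OpenCV has them. Camera axes: x right, y down, z forward; pixel columns grow to the right and rows downward; lengths in m; the calibration is good to about 2 mm. A picture is of the moment at which its call begins.
- env.hand_in(): hands the job in, once; it reports no verdict.
Trained networks look in the newest picture that a camera, given by its name, has taken for a name from the list of things; names that differ only in an ending like _2 or _b are one class to them, and where a whole thing is asked for, a point or a joint stands for the part that bears it (a point fixed in the world has none). Each returns a list of dicts, best first, with "conf" (0 to 1); they miss things now and then, are a little off and sometimes report something else, mostly with a low value. They report only what shows in the picture. A call takes as long as a camera call. They do not tell look-alikes from the thing itself.
- viewer.find_in(camera, thing): "at" ([column, row] in pixels, amid what is visible of it).
The state is a dict: "time_s": time; "joint_positions": joint angles; "dq": joint speeds; "effort": joint torques, N m; "position": TCP position; "eef_rot": TCP orientation; "force": force on the tool from outside, world axes, zero at the start; "wrist_torque": the same for the moment, N m; "opening": finger opening in m.
Only numpy, scipy, OpenCV 4.12 (cv2) and the standard library are available. Lean on these libraries where they do the work, as an engineer would, in place of code of your own. Each camera call takes 0.05 s, during which the arm holds its last target.

### The job

Lift the small wooden tote level off the shelf by its carrying bar, then tilt it until the marble and both dark tiles have slid into its brass-capped corner. Finish still holding it, tilted and still, with that corner lowest and a few centimetres above the middle of the white funnel's mouth, so that I can roll the pieces into the jar myself. Keep the pieces in the tote, do not touch the funnel with it, and leave the dome box, coaster and comb where they are.

Things in the scene. Friction and masses are not known exactly. Their poses are not given: they have to be found in the camera images.
- tote: dark wooden open tray with a light tan varnished floor, outside 180 (x) x 130 (y) x 40 mm tall, walls and floor 5 mm thick, about 0.32 kg, loose on the shelf, turned any way. Origin: centre of its underside; z up. A carrying bar runs along its x over the middle, on two uprights (24 mm wide, 8 mm thick, 107 mm tall) at its ends. The corner at +x, +y is capped with brass, outside and on the rim.
- tote_grip (a point): middle of the tote's straight carrying bar, at x, y, z = 0, 0, 95 mm in the tote's frame; axes as the tote's. The bar is 164 mm long (x), 14 mm wide (y) and 24 mm deep (underside 83, top 107 mm above the tote's underside); below it the tote is open
- tote_corner (a point): inside of the brass corner, on the tote's floor: x, y, z = 85, 60, 5 mm in the tote's frame; axes as the tote's. About 26 degrees of tilt, dropping equally along the tote's +x and +y, brings all pieces into this corner within about two seconds
- tote_tip (a point): the outer bottom tip of the brass corner: x, y, z = 90, 65, 0 mm in the tote's frame; axes as the tote's
- tile_a: dark polished haematite tile, 22 x 22 mm, 7 mm thick, 14 g, loose in the tote; origin at the centre of its underside. It starts to slide when the floor of the tote slopes 8 to 13 degrees, and needs 15 to 22 (towards the corner) to go on along a wall
- tile_b: a second tile just like tile_a
- marble_center (a point): centre of the pearly white marble, 22 mm across, 14 g, loose in the tote; it rolls at a slope of 3 to 6 degrees
- funnel: fixed set, left or right of the tote: a white plastic funnel in a spring steel holder over a glass jar. Origin: on the funnel's axis, at shelf height. The jar is 80 mm across; the holder's base plate is 130 (x, from -53 to 77) x 100 (y) mm and its upright strip stands at x = 66 mm, 112 mm tall; the funnel's rim is 100 mm across and 135 mm above the shelf, the highest part of the set
- funnel_mouth (a point): centre of the funnel's mouth, at the height of its rim, 135 mm above the shelf
- dome_box: rosewood box with a barrel-shaped lid and a brass cam lock, 100 (x) x 140 (y) x 104 mm tall, 0.7 kg, loose; on the other side of the tote from the funnel; leave it alone. Origin: centre of its underside
- coaster: grey slate coaster, 95 x 95 x 8 mm, loose, beyond the tote; leave it alone. Origin: centre of its underside
- comb: stubby comb-shaped spacer of brown horn with five teeth, 48 (x) x 60 (y) x 9 mm, loose, beyond the tote; leave it alone. Origin: at its underside, about the middle
There are look-alikes about, which are no part of the job. Of the things shaped like the tote, the wooden one is meant.

How it is judged:
On the way, in this order (a step that is already met when the one before it is completed fails the run):
1. the tote is lifted 25 mm or more off the shelf, level within about 9 degrees (height (world z) of tote above 0.025 m and angle between tote's own z axis and vertical below 0.16 rad and height (world z) of tote_tip above 0.01 m), for 0.2 s.
2. held off the shelf and tilted towards the brass corner, the marble and both tiles have slid together into that corner (distance between each of tile_a, tile_b, marble_center and tote_corner below 0.07 m and angle between tote's own z axis and vertical above 0.2 rad and angle between tote's own x axis and vertical above 1.63 rad and angle between tote's own y axis and vertical above 1.63 rad and height (world z) of tote_tip above 0.005 m), for 0.2 s.
At the end, for the whole second after the job is handed in: Tote held still in the gripper, sloping over 11.5 deg in all and 3.4 deg down along its +x and +y; marble and tile centres within 70 mm of the inner brass corner; that corner's tip within 40 mm of the funnel's axis, 5-90 mm above its rim, not touching; box, coaster, comb moved under 30 mm (distance between each of tile_a, tile_b, marble_center and tote_corner below 0.07 m and angle between tote's own z axis and vertical above 0.2 rad and angle between tote's own x axis and vertical above 1.63 rad and angle between tote's own y axis and vertical above 1.63 rad and horizontal distance between tote_tip and funnel_mouth below 0.04 m and height (world z) of tote_tip between 0.14 and 0.225 m and linear speed of tote below 0.03 m/s and contact force between the fingers and tote above 2 N and contact force between tote and funnel below 0.5 N and distance of each of dome_box, coaster, comb from where it was at the start of the episode below 0.03 m); the arm keeps its last pose, push and grip.
It fails at once if a piece falls out of the tote (distance between any of tile_a, tile_b, marble_center and tote above 0.14 m).
It fails at once if the tote is pressed or knocked against the funnel set (contact force between tote and funnel above 2 N).
It fails at once if the dome box, coaster or comb is pushed away (distance of any of dome_box, coaster, comb from where it was at the start of the episode above 0.03 m).
It also fails if it takes over 48 s, if anything falls off the work surface, if the arm or the gripper's body presses on something with over 40 N, if the wrist force passes 120 N, or if a joint passes its speed limit or range.

## Working session

There is one attempt and no reset: what is moved stays moved. The work goes in short steps, Python scripts to look and compute and a tool call to move; the robot and the scene stay as the last step left them, time stands still between calls to the robot, and variables do not carry over. Pictures are saved under pics/ and viewed, and the job is handed in when it is done.

Besides the shell and the picture viewer there is one more tool, called after "Request:" as a command line: name --pt "numbers of a row" for each row, then --argument value for the rest. apply_moves: Moves the arm, as the interface text tells. Its arguments: {"type":"object","properties":{"steps":{"type":"array","items":{"type":"array","items":{"type":"number"}}},"newtons":{"type":"number"}},"required":["steps"]}

```bash
ls -la; mkdir -p pics
cat > h.py <<'E'
import numpy as np, cv2
from workcell import env, viewer
def grab(n,save=None):
    f=viewer.grab_frame(n)
    if save: cv2.imwrite('pics/'+save,f['pixels'])
    return f
def w(f,u,v,d=None):
    F=f['pixels'].shape[0]/2/np.tan(np.radians(f['fov_y'])/2)
    if d is None:
        d=f['range_z'][int(round(v)),int(round(u))]
    c=np.array([(u-f['cx'])/F*d,(v-f['cy'])/F*d,d])
    R=cv2.Rodrigues(np.array(f['rvec'],float))[0]
    return R.T@(c-np.array(f['tvec']).ravel())
def cloud(f):
    F=f['pixels'].shape[0]/2/np.tan(np.radians(f['fov_y'])/2)
    d=f['range_z'].astype(float);v,u=np.mgrid[:d.shape[0],:d.shape[1]]
    c=np.stack([(u-f['cx'])/F*d,(v-f['cy'])/F*d,d],-1)
    R=cv2.Rodrigues(np.array(f['rvec'],float))[0]
    return (c-np.array(f['tvec']).ravel())@R
def proj(f,P):
    F=f['pixels'].shape[0]/2/np.tan(np.radians(f['fov_y'])/2)
    K=np.array([[F,0,f['cx']],[0,F,f['cy']],[0,0,1.]])
    return cv2.projectPoints(np.array(P,float).reshape(-1,1,3),np.array(f['rvec'],float),np.array(f['tvec'],float),K,None)[0][:,0]
E
python3 - <<'E'
from h import *
print(env.get_state(), env.pinch_z)
ims=[]
for n in ('scene','top','wrist'):
    f=grab(n,f'{n}0.png')
    np.savez(f'f_{n}0.npz',**f)
    print(n,f['fov_y'],f['cx'],f['cy'],f['tvec'])
    for t in ('tote','tile_a','marble_center','funnel','dome_box','coaster','comb'):
        print(t,[(np.round(a['at']).tolist(),round(a['conf'],2)) for a in viewer.find_in(n,t)][:5])
E
```

```text
total 12
drwxr-xr-x  3 agent agent 4096 Dec  7 15:54 .
drwxr-xr-x 23 root  root  4096 Dec  7 15:54 ..
drwxr-xr-x  2 agent agent 4096 Dec  7 15:54 pics
{'time_s': 0.0, 'joint_positions': array([-1.33361772e+00,  4.80845991e-01,  1.59689739e+00, -2.97863538e-05,
        1.06507432e+00, -4.66138925e-02]), 'dq': array([-3.23428951e-04, -4.19964523e-04, -5.98508689e-04, -1.14269629e-03,
       -2.62804172e-05,  6.02229714e-04]), 'effort': array([ 3.65887427e-03, -9.50632739e+01, -4.30183625e+01,  1.99552146e-04,
        1.25057288e-02,  7.40335793e-06]), 'position': array([ 0.18190225, -0.62359048,  0.23065444]), 'eef_rot': array([-3.14036773e+00, -3.10713796e-05,  2.83806927e-01]), 'force': array([-0.16547951, -0.02053156,  0.26773843]), 'wrist_torque': array([-0.00514208, -0.026651  ,  0.06488824]), 'opening': 0.08550578448570706} 0.0187
scene 54.493233502869494 254.47202622499498 197.9655332048199 [-0.05675152 -0.32105156  1.39002737]
tote [([87.0, 234.0], 0.84), ([164.0, 169.0], 0.81), ([322.0, 153.0], 0.64), ([272.0, 207.0], 0.63), ([168.0, 237.0], 0.51)]
tile_a [([255.0, 205.0], 0.57), ([274.0, 217.0], 0.57), ([405.0, 207.0], 0.23)]
marble_center [([254.0, 216.0], 0.53)]
funnel [([166.0, 239.0], 0.71), ([275.0, 216.0], 0.66)]
dome_box [([403.0, 208.0], 0.88)]
coaster [([268.0, 298.0], 0.71)]
comb [([364.0, 276.0], 0.88)]
top 54.291447166565305 257.3364300058064 192.18095916964248 [-0.08549952  0.51040736  1.23783111]
tote [([174.0, 252.0], 0.93), ([391.0, 206.0], 0.88), ([325.0, 261.0], 0.86), ([240.0, 197.0], 0.57)]
tile_a [([249.0, 209.0], 0.36)]
marble_center []
funnel [([324.0, 177.0], 0.57)]
dome_box [([135.0, 171.0], 0.94)]
coaster [([264.0, 127.0], 0.77)]
comb [([190.0, 128.0], 0.47)]
wrist 58.41640502049728 247.8099389121312 198.45136374724424 [-0.64927892 -0.03593177  0.38010071]
tote []
tile_a []
marble_center []
funnel []
dome_box []
coaster []
comb []
```

View pics/scene0.png

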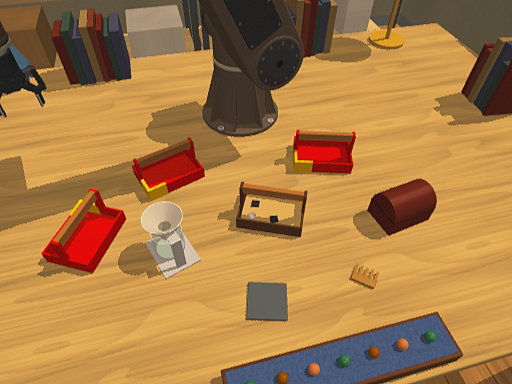

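View pics/top0.png

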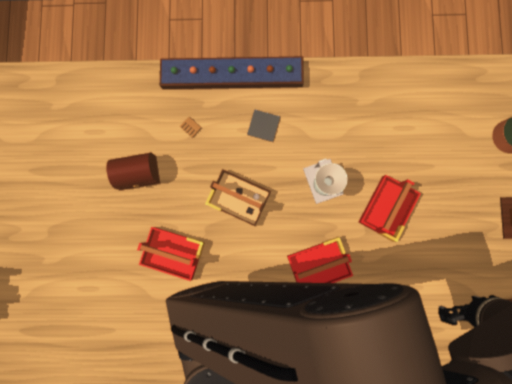

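View pics/wrist0.png

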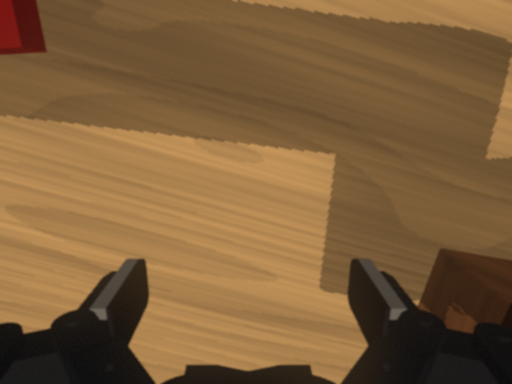

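Run:
```python
from h import *
f=dict(np.load('f_top0.npz')); P=cloud(f)
for n,(u,v) in dict(tote=(240,197),brass=(212,206),fun=(330,181),dome=(135,171),coast=(264,126),comb=(190,127),red1=(174,252),red2=(325,261),red3=(391,206),arm=(480,310),redtray=(507,218)).items():
    print(n,np.round(P[v,u],3))
im=cv2.imread('pics/top0.png'); c=cv2.resize(im[155:240,195:285],None,fx=8,fy=7,interpolation=cv2.INTER_CUBIC); cv2.imwrite('pics/c1.png',c)
s=cv2.imread('pics/scene0.png'); c=cv2.resize(s[170:250,220:330],None,fx=7,fy=7,interpolation=cv2.INTER_CUBIC); cv2.imwrite('pics/c2.png',c)
```

```text
tote [ 0.486 -0.037  0.115]
brass [0.463 0.061 0.046]
fun [ 0.548 -0.338  0.01 ]
dome [0.574 0.302 0.1  ]
coast [ 0.744 -0.114  0.007]
comb [0.744 0.146 0.004]
red1 [0.311 0.195 0.004]
red2 [ 0.278 -0.314  0.006]
red3 [ 0.46  -0.542  0.007]
arm [ 0.203 -0.584  0.429]
redtray [ 0.417 -0.927  0.006]
```

View pics/c1.png

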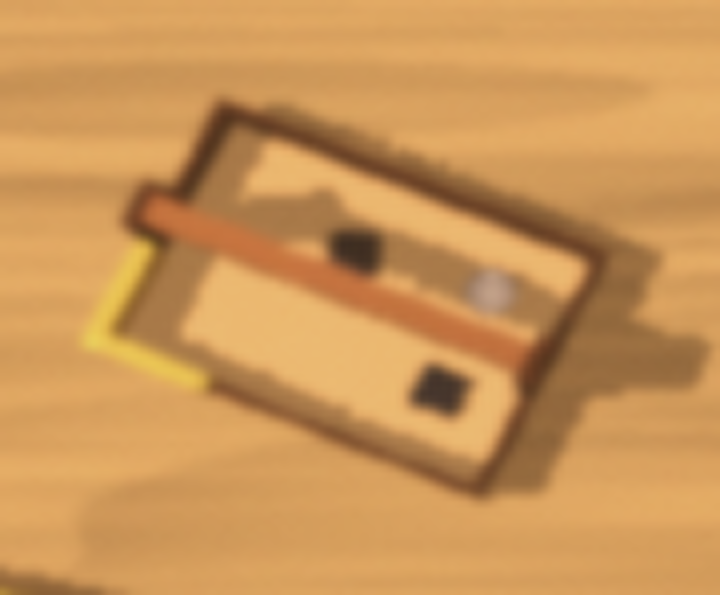

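View pics/c2.png

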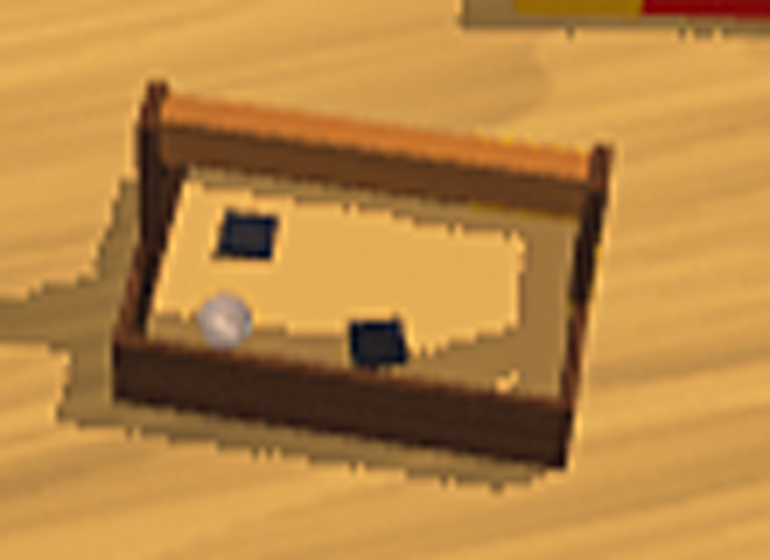

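Request:
apply_moves --pt "0 -0.06 -0.03 0 0.085" --pt "0 -0.12 -0.06 0 0.085" --pt "0 -0.18 -0.08 0 0.085" --pt "0 -0.24 -0.1 0 0.085" --pt "0 -0.3 -0.1 0 0.085" --pt "0 -0.35 -0.1 0 0.085" --pt "0 -0.35 -0.1 0 0.085" --pt "0 -0.35 -0.1 0 0.085"

```text
time_s: 2.2
position: [0.0841, -0.2885, 0.3318]
eef_rot: [3.14, 0.0, 0.284]
force: [-0.4, 0.1, 0.3]
opening: 0.085
```

Run:
```python
from h import *
s=env.get_state();print(s['joint_positions'].round(4),s['position'].round(4),s['eef_rot'].round(4),s['time_s'])
```

```text
[-1.3882 -0.1665  2.1362  0.      1.17   -0.101 ] [ 0.0841 -0.2885  0.3318] [3.1397e+00 2.0000e-04 2.8370e-01] 2.2
```

Request:
apply_moves --pt "0 0.06 -0.06 0 0.085" --pt "0 0.1 -0.12 0 0.085" --pt "0 0.1 -0.18 0 0.085" --pt "0 0.1 -0.24 0 0.085" --pt "0 0.1 -0.3 0 0.085" --pt "0 0.1 -0.36 0 0.085" --pt "0 0.1 -0.42 0 0.085" --pt "0 0.1 -0.48 0 0.085" --pt "0 0.1 -0.54 0 0.085" --pt "0 0.1 -0.6 0 0.085" --pt "0 0.1 -0.66 0 0.085" --pt "0 0.1 -0.72 0 0.085" --pt "0 0.1 -0.78 0 0.085" --pt "0 0.1 -0.84 0 0.085" --pt "0 0.1 -0.84 0 0.085"

```text
time_s: 4.08
position: [0.0951, -0.3258, 0.9242]
eef_rot: [3.112, 0.001, 0.284]
force: [-0.0, -0.7, 0.5]
opening: 0.0851
```

Run:
```python
from h import *
s=env.get_state();print(s['joint_positions'].round(4),s['position'].round(4),s['eef_rot'].round(4),s['time_s'])
```

```text
[-1.3778  0.1908  0.2348  0.0036  2.6864 -0.0876] [ 0.0951 -0.3258  0.9242] [3.1121e+00 1.1000e-03 2.8380e-01] 4.075
```

Request:
apply_moves --pt "0 0.0 -0.3 0 0.085" --pt "0 0.0 -0.3 0 0.085" --pt "0 0 -0.3 0 0.085"

```text
time_s: 4.45
position: [0.0882, -0.3017, 0.9377]
eef_rot: [3.071, 0.004, 0.284]
force: [-0.2, 0.5, -0.1]
opening: 0.0849
```

Run:
```python
from h import *
s=env.get_state();print(s['joint_positions'].round(4),s['position'].round(4),s['eef_rot'].round(4),s['time_s'])
```

```text
[-1.3863  0.1496  0.2348  0.0063  2.6861 -0.0934] [ 0.0882 -0.3017  0.9377] [3.0706 0.0043 0.2835] 4.45
```

Request:
apply_moves --pt "0 0 0.06 0 0.085" --pt "0 0 0.12 0 0.085" --pt "0 0 0.18 0 0.085" --pt "0 0 0.24 0 0.085"

```text
time_s: 4.95
position: [0.0914, -0.316, 0.7728]
eef_rot: [3.071, 0.004, 0.284]
force: [0.1, -1.4, 1.1]
opening: 0.0849
```

Run:
```python
from h import *
s=env.get_state();print(s['joint_positions'].round(4),s['position'].round(4),s['eef_rot'].round(4),s['time_s'])
```

```text
[-1.3845 -0.1323  1.0775  0.0031  2.1257 -0.0957] [ 0.0914 -0.316   0.7728] [3.0709 0.0043 0.2836] 4.95
```

```bash
cat >> h.py <<'E'
from scipy.spatial.transform import Rotation as Ro
def pose():
    s=env.get_state(); return Ro.from_euler('xyz',s['eef_rot']).as_matrix(),np.array(s['position']),s
def sh(W):
    R,p,_=pose(); return (np.atleast_2d(W)-p)@R
def rep():
    R,p,s=pose(); print('q',s['joint_positions'].round(3),'p',p.round(4),'rpy',s['eef_rot'].round(4),'t',s['time_s'],'toolz',R[:,2].round(4),'toolx',R[:,0].round(3),'F',s['force'].round(1),'op',round(s['opening'],4))
E
python3 - <<'E'
from h import *
rep()
a0=-1.29;a=np.linspace(a0,np.radians(72),18)[1:]
W=np.c_[.325*np.cos(a),.325*np.sin(a),np.linspace(.773,.86,18)[1:]]
print(sh(W).round(3).tolist())
f=dict(np.load('f_top0.npz')); P=cloud(f).reshape(-1,3)
# tote bar top: z~.107 wood
m=(P[:,2]>.085)&(P[:,2]<.118)&(abs(P[:,0]-.5)<.13)&(abs(P[:,1]+.0)<.13)
Q=P[m];print(m.sum(),Q.mean(0))
(c,s,an)=cv2.minAreaRect(Q[:,:2].astype(np.float32));print(c,s,an, cv2.boxPoints(((c),s,an)))
m=(P[:,2]>.128)&(P[:,2]<.142)&(abs(P[:,0]-.55)<.13)&(abs(P[:,1]+.22)<.1)
Q=P[m];print(m.sum(),cv2.minEnclosingCircle(Q[:,:2].astype(np.float32)))
E
```

```text
q [-1.384 -0.132  1.077  0.003  2.126 -0.096] p [ 0.0914 -0.316   0.7728] rpy [3.0709 0.0043 0.2836] t 4.95 toolz [ 0.0157 -0.069  -0.9975] toolx [ 0.96   0.28  -0.004] F [ 0.1 -1.4  1.1] op 0.0849
[[0.048, -0.007, -0.006], [0.096, -0.017, -0.012], [0.141, -0.035, -0.019], [0.183, -0.058, -0.026], [0.221, -0.088, -0.033], [0.254, -0.123, -0.041], [0.282, -0.163, -0.049], [0.303, -0.206, -0.057], [0.317, -0.252, -0.066], [0.325, -0.3, -0.074], [0.325, -0.348, -0.083], [0.317, -0.396, -0.091], [0.303, -0.442, -0.099], [0.282, -0.485, -0.108], [0.254, -0.525, -0.115], [0.221, -0.56, -0.123], [0.183, -0.59, -0.13]]
289 [ 0.49176493 -0.02588717  0.10629254]
(0.4922957420349121, -0.026036158204078674) (0.17907452583312988, 0.0237161573022604) 64.88919830322266 [[ 0.44356143 -0.10207893]
 [ 0.46503615 -0.11214337]
 [ 0.54103005  0.05000661]
 [ 0.51955533  0.06007105]]
112 ((0.5376262068748474, -0.31151893734931946), 0.04781164228916168)
```

Request:
apply_moves --pt "0.048 -0.007 -0.006 -3 0.085" --pt "0.096 -0.017 -0.012 -6 0.085" --pt "0.141 -0.035 -0.019 -9 0.085" --pt "0.183 -0.058 -0.026 -12 0.085" --pt "0.221 -0.088 -0.033 -15 0.085" --pt "0.254 -0.123 -0.041 -18 0.085" --pt "0.282 -0.163 -0.049 -21 0.085" --pt "0.303 -0.206 -0.057 -24 0.085" --pt "0.317 -0.252 -0.066 -27 0.085" --pt "0.325 -0.3 -0.074 -30 0.085" --pt "0.325 -0.348 -0.083 -33 0.085" --pt "0.317 -0.396 -0.091 -36 0.085" --pt "0.303 -0.442 -0.099 -39 0.085" --pt "0.282 -0.485 -0.108 -42 0.085" --pt "0.254 -0.525 -0.115 -45 0.085" --pt "0.221 -0.56 -0.123 -47 0.085" --pt "0.183 -0.59 -0.13 -49 0.085"

```text
time_s: 7.08
position: [0.0989, 0.3102, 0.8627]
eef_rot: [3.1, 0.054, 1.139]
force: [0.2, 0.8, -0.1]
opening: 0.0849
```

Run:
```python
from h import *
rep()
# push up and inward
R,p,s=pose(); d=np.array([-.25*np.cos(1.26),-.25*np.sin(1.26),.35])
print((d@R).round(3))
```

```text
q [ 1.212  0.059  0.639 -0.063  2.499  1.593] p [0.0989 0.3102 0.8627] rpy [3.0997 0.0541 1.1391] t 7.075 toolz [ 0.0154 -0.0666 -0.9977] toolx [ 0.418  0.907 -0.054] F [ 0.2  0.8 -0.1] op 0.0849
[-0.267  0.044 -0.334]
```

Request:
apply_moves --pt "-0.27 0.04 -0.33 0 0.085" --pt "-0.27 0.04 -0.33 0 0.085" --pt "-0.27 0.04 -0.33 0 0.085" --pt "-0.27 0.04 -0.33 0 0.085" --pt "-0.27 0.04 -0.33 0 0.085" --pt "-0.27 0.04 -0.33 0 0.085"

```text
time_s: 7.82
position: [0.1271, 0.2904, 0.9355]
eef_rot: [3.083, -0.058, 1.143]
force: [-0.1, -0.0, -0.3]
opening: 0.0849
```

Run:
```python
from h import *
rep()
```

```text
q [ 1.131  0.158  0.235 -0.132  2.686  1.44 ] p [0.1271 0.2904 0.9355] rpy [ 3.083  -0.0583  1.1428] t 7.825 toolz [ 0.0774  0.0286 -0.9966] toolx [0.414 0.908 0.058] F [-0.1 -0.  -0.3] op 0.0849
```

Run:
```python
from h import *
R,p,s=pose()
W=np.array([0.02,0.16,1.35]); print(((W-p)@R).round(3))
```

```text
[-0.139 -0.018 -0.425]
```

Request:
apply_moves --pt "-0.14 -0.02 -0.42 0 0.085" --pt "-0.14 -0.02 -0.42 0 0.085" --pt "-0.14 -0.02 -0.42 0 0.085" --pt "-0.14 -0.02 -0.42 0 0.085" --pt "-0.14 -0.02 -0.42 0 0.085" --pt "-0.14 -0.02 -0.42 0 0.085"

```text
time_s: 8.57
position: [0.0968, 0.254, 0.9564]
eef_rot: [3.074, -0.13, 1.148]
force: [0.2, -0.7, 0.1]
opening: 0.0851
```

Run:
```python
from h import *
rep()
R,p,s=pose()
W=np.array([0.0,0.12,1.35]); print(((W-p)@R).round(3))
```

```text
q [ 1.196  0.088  0.236 -0.168  2.686  1.467] p [0.0968 0.254  0.9564] rpy [ 3.074  -0.13    1.1483] t 8.575 toolz [ 0.1146  0.0903 -0.9893] toolx [0.407 0.904 0.13 ] F [ 0.2 -0.7  0.1] op 0.0851
[-0.109 -0.005 -0.413]
```

Run:
```python
from h import *
R,p,s=pose()
W=np.array([-0.1,0.05,1.2]); print(((W-p)@R).round(3))
```

```text
[-0.233 -0.077 -0.282]
```

Request:
apply_moves --pt "-0.23 -0.08 -0.28 0 0.085" --pt "-0.23 -0.08 -0.28 0 0.085" --pt "-0.23 -0.08 -0.28 0 0.085" --pt "-0.23 -0.08 -0.28 0 0.085" --pt "-0.23 -0.08 -0.28 0 0.085" --pt "-0.23 -0.08 -0.28 0 0.085" --pt "-0.23 -0.08 -0.28 0 0.085" --pt "-0.23 -0.08 -0.28 0 0.085"

```text
time_s: 9.57
position: [-0.0078, 0.2269, 0.9735]
eef_rot: [3.097, -0.224, 1.154]
force: [-0.3, -0.1, 0.2]
opening: 0.0853
```

Run:
```python
from h import *
rep()
```

```text
q [ 1.73   0.029  0.236 -0.367  2.686  1.807] p [-0.0078  0.2269  0.9735] rpy [ 3.0975 -0.2239  1.1536] t 9.575 toolz [ 0.1302  0.1849 -0.9741] toolx [0.395 0.891 0.222] F [-0.3 -0.1  0.2] op 0.0853
```

Run:
```python
from h import *
R,p,s=pose()
W=np.array([0.0,0.0,1.25]); print(((W-p)@R).round(3))
```

```text
[-0.138  0.113 -0.31 ]
```

Request:
apply_moves --pt "-0.14 0.11 -0.31 0 0.085" --pt "-0.14 0.11 -0.31 0 0.085" --pt "-0.14 0.11 -0.31 0 0.085" --pt "-0.14 0.11 -0.31 0 0.085" --pt "-0.14 0.11 -0.31 0 0.085" --pt "-0.14 0.11 -0.31 0 0.085" --pt "-0.14 0.11 -0.31 0 0.085" --pt "-0.14 0.11 -0.31 0 0.085"

```text
time_s: 10.58
position: [0.0442, 0.1478, 0.9943]
eef_rot: [3.078, -0.309, 1.155]
force: [1.2, 0.2, -0.1]
opening: 0.0849
```

Run:
```python
from h import *
rep()
R,p,s=pose()
W=np.array([0.0,0.0,1.25]); print(((W-p)@R).round(3))
```

```text
q [ 1.427 -0.083  0.236 -0.33   2.686  1.534] p [0.0442 0.1478 0.9943] rpy [ 3.0782 -0.3087  1.1554] t 10.575 toolz [ 0.1803  0.2519 -0.9508] toolx [0.384 0.872 0.304] F [ 1.2  0.2 -0.1] op 0.0849
[-0.068  0.038 -0.288]
```

Run:
```python
from h import *
R,p,s=pose()
W=np.array([-0.16,0.1,1.2]); print(((W-p)@R).round(3))
```

```text
[-0.058 -0.152 -0.244]
```

Request:
apply_moves --pt "-0.06 -0.15 -0.24 0 0.085" --pt "-0.06 -0.15 -0.24 0 0.085" --pt "-0.06 -0.15 -0.24 0 0.085" --pt "-0.06 -0.15 -0.24 0 0.085" --pt "-0.06 -0.15 -0.24 0 0.085" --pt "-0.06 -0.15 -0.24 0 0.085"

```text
time_s: 11.32
position: [-0.0418, 0.1721, 0.9933]
eef_rot: [3.098, -0.352, 1.162]
force: [0.6, 1.3, -0.6]
opening: 0.0847
```

Run:
```python
from h import *
rep()
```

```text
q [ 2.378 -0.016  0.236 -0.876  2.686  1.957] p [-0.0418  0.1721  0.9933] rpy [ 3.0982 -0.3519  1.1619] t 11.325 toolz [ 0.1767  0.2987 -0.9378] toolx [0.373 0.861 0.345] F [ 0.6  1.3 -0.6] op 0.0847
```

Run:
```python
from h import *
R,p,s=pose()
b=np.array([np.cos(np.radians(64.9)),np.sin(np.radians(64.9)),0])
# turn t about tool z: y' = -sin t x + cos t y ; y'.b=0
t=np.degrees(np.arctan2(R[:,1]@b,R[:,0]@b)); print('turn',t, 'tooly after z', (-np.sin(np.radians(t))*R[:,0]+np.cos(np.radians(t))*R[:,1]).round(3))
G=np.array([.492,-.026,.095]); pre=G+(env.pinch_z-.09)*R[:,2]; print(pre)
wp=np.array([p,[.03,.28,.88],[.2,.28,.75],[.36,.16,.5],pre])
from scipy.interpolate import interp1d
d=np.r_[0,np.cumsum(np.linalg.norm(np.diff(wp,axis=0),axis=1))];print(d)
W=interp1d(d,wp,axis=0)(np.linspace(0,d[-1],20)[1:])
print(np.c_[sh(W)].round(3).tolist())
```

```text
turn 0.8657996297914604 tooly after z [ 0.905 -0.424  0.036]
[ 0.47939845 -0.04729674  0.16186808]
[0.         0.17217489 0.38618424 0.70634045 1.12053983]
[[0.028, 0.006, 0.052], [0.055, 0.011, 0.104], [0.081, 0.02, 0.155], [0.086, 0.061, 0.196], [0.091, 0.102, 0.238], [0.097, 0.143, 0.28], [0.089, 0.181, 0.322], [0.065, 0.215, 0.364], [0.041, 0.249, 0.406], [0.017, 0.284, 0.447], [-0.007, 0.318, 0.489], [-0.031, 0.351, 0.531], [-0.067, 0.377, 0.57], [-0.103, 0.403, 0.61], [-0.138, 0.428, 0.649], [-0.174, 0.454, 0.688], [-0.21, 0.48, 0.728], [-0.245, 0.505, 0.767], [-0.281, 0.531, 0.806]]
```

Request:
apply_moves --pt "0.028 0.006 0.052 0.9 0.085" --pt "0.055 0.011 0.104 0.9 0.085" --pt "0.081 0.02 0.155 0.9 0.085" --pt "0.086 0.061 0.196 0.9 0.085" --pt "0.091 0.102 0.238 0.9 0.085" --pt "0.097 0.143 0.28 0.9 0.085" --pt "0.089 0.181 0.322 0.9 0.085" --pt "0.065 0.215 0.364 0.9 0.085" --pt "0.041 0.249 0.406 0.9 0.085" --pt "0.017 0.284 0.447 0.9 0.085" --pt "-0.007 0.318 0.489 0.9 0.085" --pt "-0.031 0.351 0.531 0.9 0.085" --pt "-0.067 0.377 0.57 0.9 0.085" --pt "-0.103 0.403 0.61 0.9 0.085" --pt "-0.138 0.428 0.649 0.9 0.085" --pt "-0.174 0.454 0.688 0.9 0.085" --pt "-0.21 0.48 0.728 0.9 0.085" --pt "-0.245 0.505 0.767 0.9 0.085" --pt "-0.281 0.531 0.806 0.9 0.085" --pt "-0.281 0.531 0.806 0.9 0.085"

```text
time_s: 13.82
position: [0.442, 0.0045, 0.2536]
eef_rot: [3.104, -0.351, 1.145]
force: [0.9, 0.7, 0.8]
opening: 0.0853
```

Run:
```python
from h import *
rep()
f=grab('wrist','wrist1.png'); s=grab('scene','scene1.png')
b=np.array([np.cos(np.radians(64.9)),np.sin(np.radians(64.9)),0])
C=np.array([.492,-.026,.107])
print(proj(f,[C-.09*b,C,C+.09*b]).round(1))
P=cloud(f).reshape(-1,3)
m=(P[:,2]>.095)&(P[:,2]<.115)&(np.hypot(P[:,0]-.492,P[:,1]+.026)<.11)
Q=P[m];print(m.sum(),Q[:,2].mean(),cv2.minAreaRect(Q[:,:2].astype(np.float32)))
R,p,_=pose();b3=np.array([.492,-.026,.095])
print((b3+env.pinch_z*R[:,2]-p)@R, 'y.b',R[:,1]@b)
```

```text
q [-0.352  0.114  2.147  0.461  0.869 -0.218] p [0.442  0.0045 0.2536] rpy [ 3.104  -0.3507  1.1453] t 13.825 toolz [ 0.176   0.2971 -0.9385] toolx [0.388 0.855 0.344] F [0.9 0.7 0.8] op 0.0853
[[308.2 352.3]
 [307.  248.9]
 [305.9 148.7]]
3870 0.10559276359128751 ((0.4948335886001587, -0.02383095771074295), (0.18007749319076538, 0.024493107572197914), 64.84954071044922)
[-0.05879705  0.05479255  0.16410953] y.b -0.0019943724175724843
```

View pics/wrist1.png

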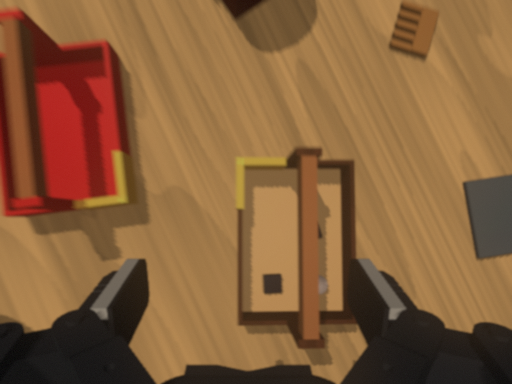

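View pics/scene1.png

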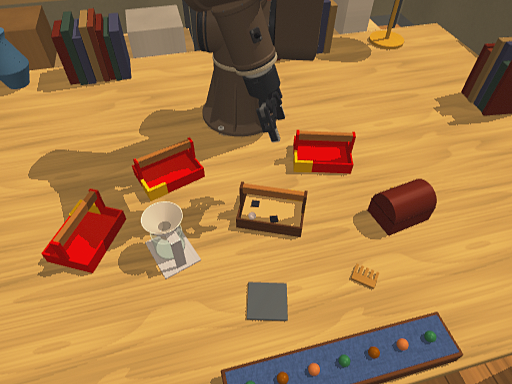

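Run:
```python
from h import *
rep()
R,p,_=pose();b3=np.array([.494,-.0245,.095])
print((b3+env.pinch_z*R[:,2]-p)@R)
```

```text
q [-0.353  0.121  2.148  0.46   0.868 -0.218] p [0.4409 0.0041 0.2502] rpy [ 3.1124 -0.3495  1.1407] t 13.925 toolz [ 0.1692  0.299  -0.9391] toolx [0.392 0.854 0.342] F [-0.   0.6  0.9] op 0.0848
[-0.05673263  0.05596254  0.16489647]
```

Request:
apply_moves --pt "-0.03 0.03 0.03 0 0.085" --pt "-0.056 0.055 0.06 0 0.085" --pt "-0.057 0.056 0.09 0 0.085" --pt "-0.057 0.056 0.12 0 0.085" --pt "-0.057 0.056 0.145 0 0.085" --pt "-0.057 0.056 0.163 0 0.085" --pt "-0.057 0.056 0.165 0 0.085" --pt "-0.057 0.056 0.165 0 0.085"

```text
time_s: 14.92
position: [0.4998, -0.0178, 0.0838]
eef_rot: [3.103, -0.352, 1.145]
force: [-0.4, -0.1, -0.3]
opening: 0.0848
```

Run:
```python
from h import *
rep()
R,p,_=pose();b3=np.array([.494,-.0245,.095])
print((b3+env.pinch_z*R[:,2]-p)@R)
f=grab('wrist','wrist2.png')
```

```text
q [-0.355  0.49   2.186  0.75   0.524 -0.59 ] p [ 0.4998 -0.0178  0.0838] rpy [ 3.1033 -0.352   1.1453] t 14.925 toolz [ 0.1771  0.298  -0.938 ] toolx [0.387 0.855 0.345] F [-0.4 -0.1 -0.3] op 0.0848
[-0.00407772 -0.00201349  0.00519102]
```

View pics/wrist2.png

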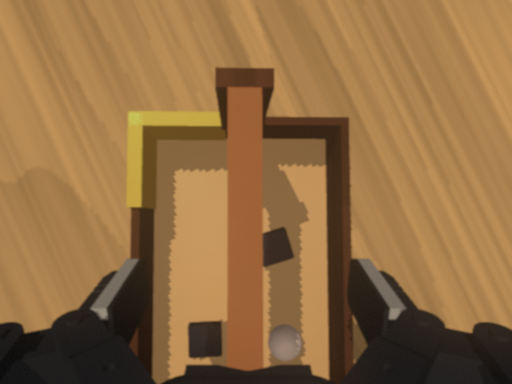

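Request:
apply_moves --pt "-0.004 -0.001 0.005 0 0.05" --pt "-0.004 -0.001 0.005 0 0.03" --pt "-0.004 -0.001 0.005 0 0.01" --pt "-0.004 -0.001 0.005 0 0.0" --pt "-0.004 -0.001 0.005 0 0.0" --pt "-0.004 -0.001 0.005 0 0.0" --pt "-0.004 -0.001 0.005 0 0.0" --newtons 80

```text
time_s: 15.85
position: [0.4979, -0.0199, 0.0773]
eef_rot: [3.104, -0.352, 1.144]
force: [-3.1, -3.9, 10.1]
opening: 0.0132
```

Run:
```python
from h import *
rep()
R,p,_=pose()
print((np.array([[0,0,.03],[0,0,.06],[0,0,.1]])@R).round(3))
f=grab('wrist','wrist3.png')
```

```text
q [-0.361  0.502  2.192  0.77   0.512 -0.618] p [ 0.4979 -0.0199  0.0773] rpy [ 3.1037 -0.3521  1.144 ] t 15.85 toolz [ 0.1772  0.298  -0.938 ] toolx [0.389 0.854 0.345] F [-3.1 -3.9 10.1] op 0.0132
[[ 0.01   0.001 -0.028]
 [ 0.021  0.002 -0.056]
 [ 0.034  0.004 -0.094]]
```

View pics/wrist3.png

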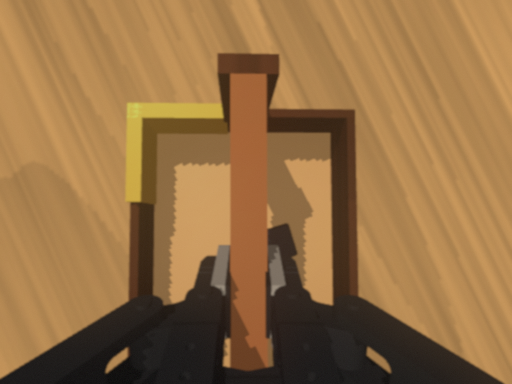

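Request:
apply_moves --pt "0.005 0.0 -0.014 0 0.0" --pt "0.01 0.001 -0.028 0 0.0" --pt "0.016 0.001 -0.042 0 0.0" --pt "0.021 0.002 -0.056 0 0.0" --pt "0.021 0.002 -0.056 0 0.0" --pt "0.021 0.002 -0.056 0 0.0" --pt "0.021 0.002 -0.056 0 0.0"

```text
time_s: 16.77
position: [0.4976, -0.0193, 0.1362]
eef_rot: [3.105, -0.352, 1.143]
force: [0.2, 0.0, -4.3]
opening: 0.0131
```

Run:
```python
from h import *
rep()
s=grab('scene','scene2.png')
c=cv2.resize(s['pixels'][130:270,180:350],None,fx=4,fy=4); cv2.imwrite('pics/c3.png',c)
f=grab('wrist','wrist4.png')
```

```text
q [-0.36   0.388  2.153  0.617  0.631 -0.435] p [ 0.4976 -0.0193  0.1362] rpy [ 3.105  -0.3518  1.1434] t 16.775 toolz [ 0.176   0.2982 -0.9381] toolx [0.389 0.854 0.345] F [ 0.2  0.  -4.3] op 0.0131
```

View pics/c3.png

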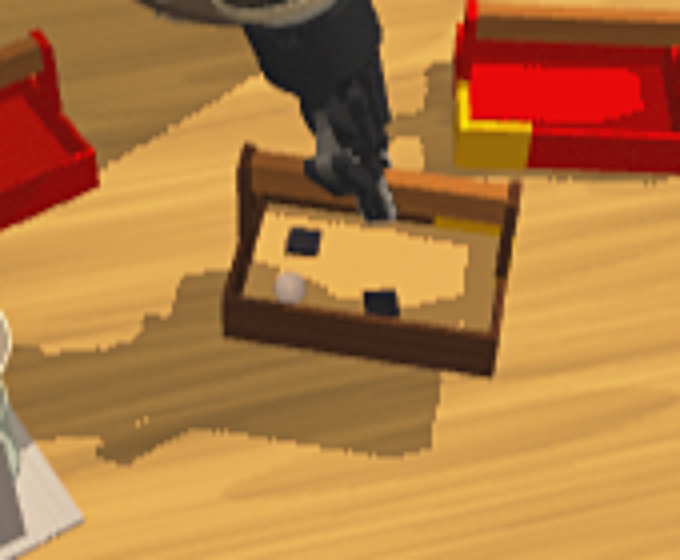

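View pics/wrist4.png

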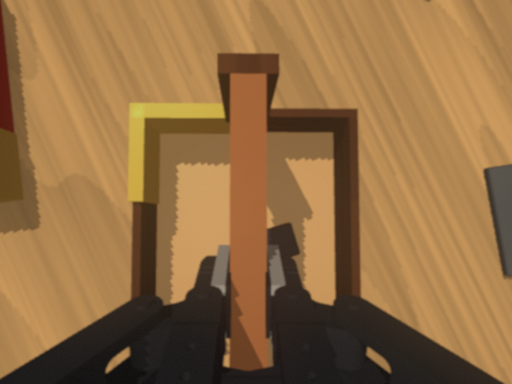

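```bash
cat > plan.py <<'E'
from h import *
def final(R0,p0,Rt,pt,tip,psi):
    # R0,p0 tool pose; Rt,pt tote pose now ; psi = tool z turn deg
    Rrel=R0.T@Rt; prel=R0.T@(pt-p0)
    R1=R0@Ro.from_euler('z',psi,degrees=True).as_matrix()
    Rt1=R1@Rrel
    p1=np.array(tip)-Rt1@[.09,.065,0]-R1@prel
    return R1,p1,Rt1,p1+R1@prel
E
python3 - <<'E'
from plan import *
R,p,s=pose()
Rt=Ro.from_euler('z',64.9,degrees=True).as_matrix(); pt=np.array([.494,-.0245,.0])+[p[0]-.4979,p[1]+.0199,p[2]-.0773]
for psi in (-80,-90,-95,-100,-110):
    R1,p1,Rt1,pt1=final(R,p,Rt,pt,[.538,-.311,.18],psi)
    up=Rt1.T@[0,0,1]; print(psi,np.degrees(np.arccos(up[2])).round(1),'drop x,y deg',np.degrees(np.arcsin(-up[:2])).round(1),'p1',p1.round(3),'tote',pt1.round(3),'shift',((p1-p)@R).round(3))
E
```

```text
-80 25.7 drop x,y deg [17.4 18.3] p1 [ 0.602 -0.317  0.296] tote [ 0.638 -0.318  0.227] shift [-0.159  0.226 -0.22 ]
-90 28.3 drop x,y deg [20.9 18.3] p1 [ 0.595 -0.304  0.299] tote [ 0.635 -0.3    0.232] shift [-0.149  0.215 -0.22 ]
-95 29.6 drop x,y deg [22.6 18. ] p1 [ 0.592 -0.298  0.3  ] tote [ 0.633 -0.292  0.235] shift [-0.145  0.209 -0.22 ]
-100 30.8 drop x,y deg [24.3 17.6] p1 [ 0.587 -0.291  0.301] tote [ 0.629 -0.283  0.237] shift [-0.141  0.202 -0.22 ]
-110 33.0 drop x,y deg [27.7 16.4] p1 [ 0.577 -0.281  0.303] tote [ 0.62  -0.267  0.24 ] shift [-0.135  0.188 -0.22 ]
```

Request:
apply_moves --pt "0.006 0.001 -0.016 -3 0.0" --pt "0.012 0.001 -0.032 -7 0.0" --pt "0.018 0.002 -0.048 -12 0.0" --pt "0.024 0.003 -0.064 -18 0.0" --pt "0.03 0.004 -0.08 -24 0.0" --pt "0.036 0.004 -0.096 -30 0.0" --pt "0.041 0.005 -0.113 -36 0.0" --pt "0.041 0.005 -0.113 -42 0.0" --pt "0.041 0.005 -0.113 -48 0.0" --pt "0.041 0.005 -0.113 -54 0.0" --pt "0.041 0.005 -0.113 -60 0.0" --pt "0.041 0.005 -0.113 -66 0.0" --pt "0.041 0.005 -0.113 -72 0.0" --pt "0.041 0.005 -0.113 -78 0.0" --pt "0.041 0.005 -0.113 -83 0.0" --pt "0.041 0.005 -0.113 -86 0.0" --pt "0.041 0.005 -0.113 -88 0.0" --pt "0.041 0.005 -0.113 -88 0.0" --pt "0.041 0.005 -0.113 -88 0.0" --pt "0.041 0.005 -0.113 -88 0.0"

```text
time_s: 19.38
position: [0.4985, -0.0202, 0.2572]
eef_rot: [2.789, 0.023, 2.669]
force: [0.3, -0.1, -3.7]
opening: 0.0127
```

Run:
```python
from h import *
rep()
s=grab('scene','scene3.png')
c=cv2.resize(s['pixels'][100:270,170:350],None,fx=4,fy=3.5); cv2.imwrite('pics/c4.png',c)
```

```text
q [-0.361  0.199  2.027  0.45   0.903 -1.742] p [ 0.4985 -0.0202  0.2572] rpy [2.7886 0.0233 2.6685] t 19.375 toolz [ 0.177   0.2978 -0.9381] toolx [-0.89   0.455 -0.023] F [ 0.3 -0.1 -3.7] op 0.0127
```

View pics/c4.png

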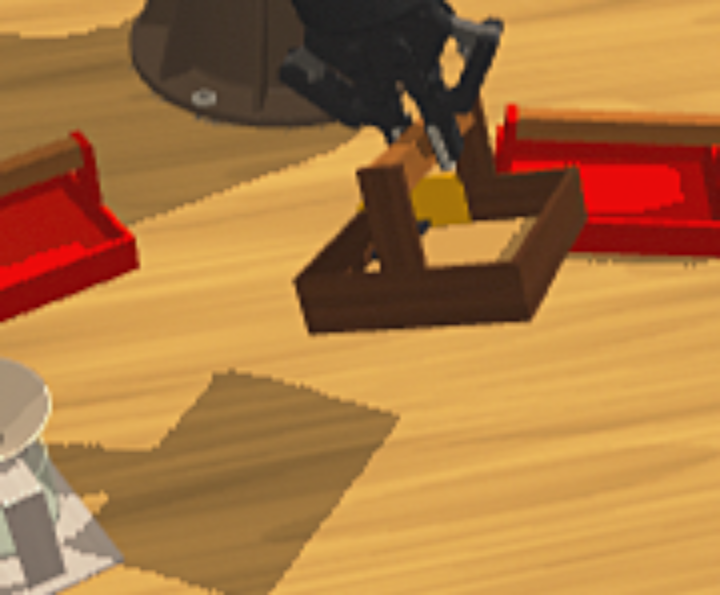

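Request:
apply_moves --pt "0 0 0 0 0" --pt "0 0 0 0 0" --pt "0 0 0 0 0" --pt "0 0 0 0 0" --pt "0 0 0 0 0" --pt "0 0 0 0 0" --pt "0 0 0 0 0" --pt "0 0 0 0 0"

```text
time_s: 20.42
position: [0.4985, -0.0202, 0.2571]
eef_rot: [2.789, 0.023, 2.669]
force: [-0.7, -0.4, -3.9]
opening: 0.0129
```

Run:
```python
from h import *
s=grab('scene','scene4.png'); f=grab('wrist','wrist5.png'); t=grab('top','top5.png')
np.savez('s4.npz',**s);np.savez('w5.npz',**f);np.savez('t5.npz',**t)
a=cv2.resize(s['pixels'][120:200,240:320],(480,480)); b=cv2.resize(t['pixels'][150:250,190:290],(480,480))
cv2.imwrite('pics/c5.png',cv2.resize(np.hstack([a,b]),(800,400)))
```

```text
(no output)
```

View pics/c5.png

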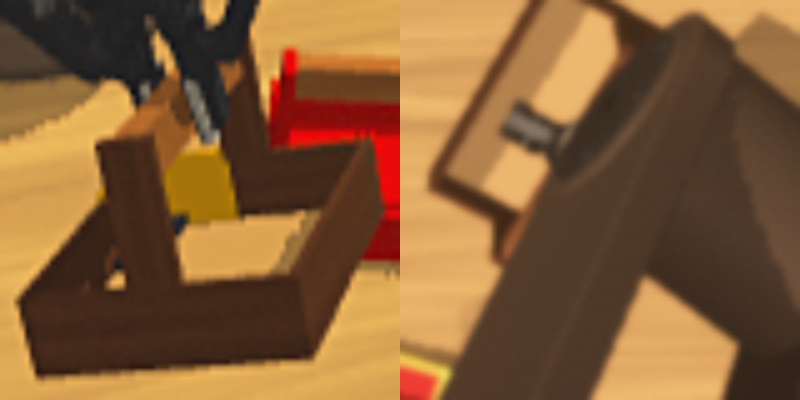

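View pics/wrist5.png

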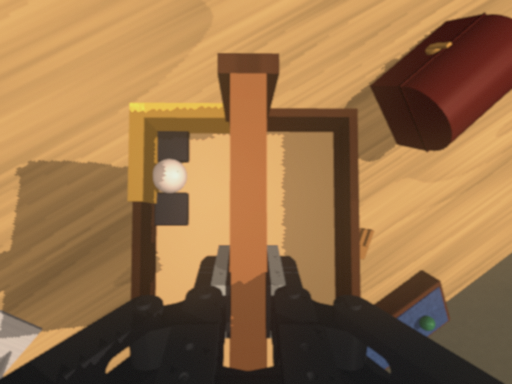

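Run:
```python
from plan import *
for n in ('f_scene0','s4','t5'):
    P=cloud(dict(np.load(n+'.npz'))).reshape(-1,3)
    m=(P[:,2]>.13)&(P[:,2]<.14)&(np.hypot(P[:,0]-.54,P[:,1]+.31)<.08)
    Q=P[m]; print(n,m.sum(),cv2.minEnclosingCircle(Q[:,:2].astype(np.float32)),Q[:,2].max())
R,p,s=pose()
# original grip: tool at lift
R0=Ro.from_euler('xyz',[3.105,-.3518,1.1434]).as_matrix(); p0=np.array([.4979,-.0199,.0773])
Rt=Ro.from_euler('z',64.9,degrees=True).as_matrix(); pt=np.array([.494,-.0245,0])
Rr=R0.T@Rt; pr=R0.T@(pt-p0)
np.savez('rel.npz',Rr=Rr,pr=pr)
Rt1=R@Rr; t1=p+R@pr; tip=t1+Rt1@[.09,.065,0]
up=Rt1[2]; print('tote',t1.round(3),'tip',tip.round(3),'angles x,y,z',np.arccos(up).round(3))
# check projection of rim corners in wrist
f=dict(np.load('w5.npz')); print(proj(f,[t1+Rt1@v for v in ([.09,.065,.04],[.09,-.065,.04],[.085,.06,.005])]).round(0))
tgt=np.array([.538,-.311,.185]); d=tgt-tip; print('d',d)
wps=np.array([[0,0,.065],[d[0],d[1],.065],d]); print((wps@R).round(3))
W=np.vstack([np.linspace([0,0,0],wps[0],4)[1:],np.linspace(wps[0],wps[1],13)[1:],np.linspace(wps[1],d,3)[1:]]); print((W@R).round(3).tolist())
```

```text
f_scene0 292 ((0.5402038097381592, -0.3149052560329437), 0.050295762717723846) 0.13928830714427773
s4 291 ((0.5400399565696716, -0.3158433437347412), 0.050568368285894394) 0.13835946246994243
t5 199 ((0.5376543402671814, -0.319002628326416), 0.0495525524020195) 0.13974264277998705
tote [ 0.538 -0.017  0.19 ] tip [ 0.44  -0.025  0.139] angles x,y,z [1.924 1.891 0.487]
[[128. 107.]
 [352. 108.]
 [152. 131.]]
d [ 0.09827415 -0.28633457  0.04627534]
[[-0.002  0.022 -0.061]
 [-0.219 -0.176 -0.129]
 [-0.219 -0.183 -0.111]]
[[-0.001, 0.007, -0.02], [-0.001, 0.015, -0.041], [-0.002, 0.022, -0.061], [-0.02, 0.006, -0.067], [-0.038, -0.011, -0.072], [-0.056, -0.027, -0.078], [-0.074, -0.044, -0.084], [-0.092, -0.06, -0.089], [-0.11, -0.077, -0.095], [-0.129, -0.094, -0.101], [-0.147, -0.11, -0.106], [-0.165, -0.127, -0.112], [-0.183, -0.143, -0.118], [-0.201, -0.16, -0.123], [-0.219, -0.176, -0.129], [-0.219, -0.18, -0.12], [-0.219, -0.183, -0.111]]
```

Request:
apply_moves --pt "-0.001 0.004 -0.01 0 0.0" --pt "-0.001 0.011 -0.03 0 0.0" --pt "-0.002 0.022 -0.061 0 0.0" --pt "-0.02 0.006 -0.067 0 0.0" --pt "-0.038 -0.011 -0.072 0 0.0" --pt "-0.056 -0.027 -0.078 0 0.0" --pt "-0.074 -0.044 -0.084 0 0.0" --pt "-0.092 -0.06 -0.089 0 0.0" --pt "-0.11 -0.077 -0.095 0 0.0" --pt "-0.129 -0.094 -0.101 0 0.0" --pt "-0.147 -0.11 -0.106 0 0.0" --pt "-0.165 -0.127 -0.112 0 0.0" --pt "-0.183 -0.143 -0.118 0 0.0" --pt "-0.201 -0.16 -0.123 0 0.0" --pt "-0.219 -0.176 -0.129 0 0.0" --pt "-0.22 -0.178 -0.124 0 0.0" --pt "-0.22 -0.182 -0.117 0 0.0" --pt "-0.22 -0.184 -0.111 0 0.0" --pt "-0.22 -0.184 -0.111 0 0.0" --pt "-0.22 -0.184 -0.111 0 0.0"

```text
time_s: 23.08
position: [0.5974, -0.3075, 0.3031]
eef_rot: [2.789, 0.024, 2.669]
force: [-0.7, 0.1, -4.0]
opening: 0.0128
```

Run:
```python
from plan import *
rep()
R,p,s=pose(); z=np.load('rel.npz'); Rt1=R@z['Rr']; t1=p+R@z['pr']; print('tip',(t1+Rt1@[.09,.065,0]).round(4),np.arccos(Rt1[2]).round(3))
s=grab('scene','scene6.png'); f=grab('wrist','wrist6.png')
```

```text
q [-0.711  0.478  1.474  0.365  1.273 -1.937] p [ 0.5974 -0.3075  0.3031] rpy [2.7885 0.0238 2.6691] t 23.075 toolz [ 0.1772  0.2978 -0.938 ] toolx [-0.89   0.455 -0.024] F [-0.7  0.1 -4. ] op 0.0128
tip [ 0.5387 -0.312   0.1847] [1.924 1.891 0.487]
```

View pics/scene6.png

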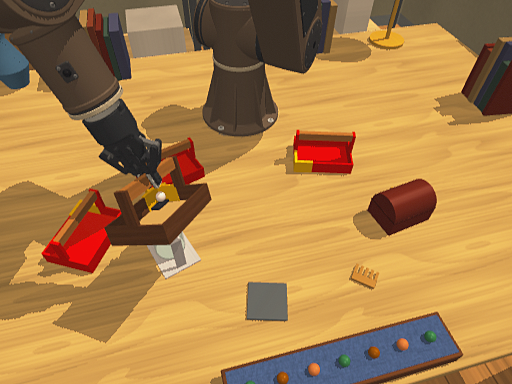

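View pics/wrist6.png

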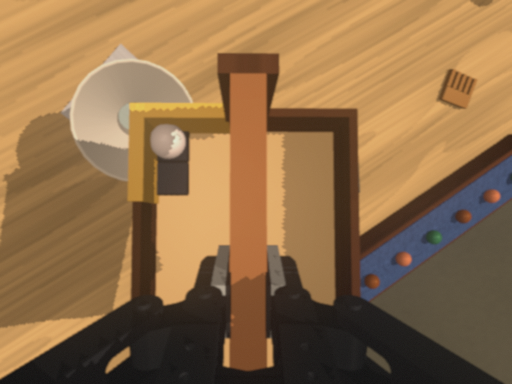

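Run:
```python
from plan import *
im=cv2.imread('pics/wrist6.png')[95:215,120:240]; s=cv2.imread('pics/scene6.png')[175:255,105:215]
cv2.imwrite('pics/c7.png',np.hstack([cv2.resize(im,(400,400),interpolation=cv2.INTER_CUBIC),cv2.resize(s,(400,400),interpolation=cv2.INTER_CUBIC)]))
f=viewer.grab_frame('wrist'); R,p,_=pose(); z=np.load('rel.npz'); Rt1=R@z['Rr']; t1=p+R@z['pr']
Q=(cloud(f)-t1)@Rt1
for u,v in ((168,141),(160,132),(182,133),(185,155),(173,160),(173,177),(173,190),(200,200)): print(u,v,(Q[v,u]*1000).round(0), f['pixels'][v,u])
```

```text
168 141 [72. 44. 32.] [139 158 185]
160 132 [78. 48. 32.] [131 151 176]
182 133 [79. 37. 24.] [141 162 190]
185 155 [68. 37. 10.] [56 66 78]
173 160 [64. 45. 10.] [47 56 69]
173 177 [53. 45. 10.] [55 63 76]
173 190 [45. 44. 11.] [53 64 77]
200 200 [38. 27.  5.] [114 177 227]
```

View pics/c7.png

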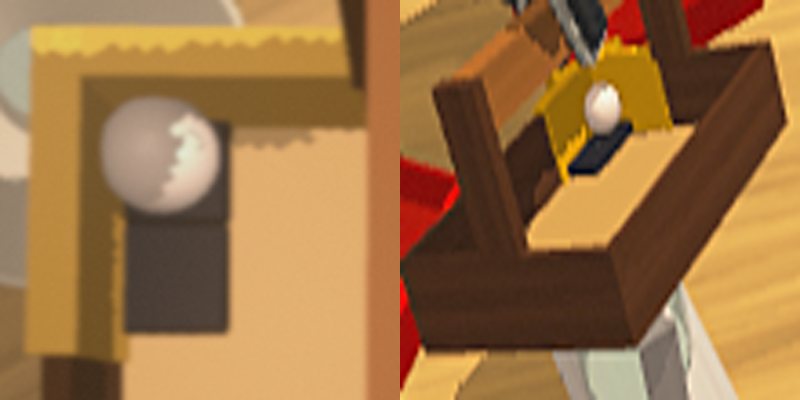

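Run:
```python
from plan import *
rep(); print(abs(env.get_state()['dq']).max())
print(env.hand_in())
```

```text
q [-0.712  0.478  1.474  0.365  1.273 -1.937] p [ 0.5975 -0.3077  0.3032] rpy [2.7887 0.0241 2.6689] t 23.225 toolz [ 0.1775  0.2975 -0.9381] toolx [-0.89   0.455 -0.024] F [ 0.6 -0.5 -5. ] op 0.0129
0.00322201855560441
the job is handed in; nothing more can be done
None
```

I lifted the wooden tote level by its carrying bar, tilted it towards the brass corner, and handed the job in with it held still over the funnel's mouth at 23.2 s. `env.hand_in()` gives no verdict, so the numbers below are my own last checks.

**How the tilt was made:** the moves only allow shifts and a turn about the tool's own axis. I tipped the tool about 20° by pushing it against the arm's joint limits above the base; the arm kept that lean afterwards. I then gripped the level tote along the lean and turned about 88° about the leaning tool axis. This relies on how out-of-reach moves behave, not on a direct tilt command.

**Last checks before handing in:**
- **Tilt:** about 28° in all, worked out from the tool pose and the grip. The tote dropped about 20° along its +x and 18° along its +y.
- **Brass tip:** at about (0.539, -0.312, 0.185). That is 3 to 7 mm from the funnel's axis and about 50 mm above its rim. The funnel centre differed by up to about 8 mm between pictures.
- **Pieces:** both tiles lie flat side by side in the brass corner, and the marble has climbed onto the tile nearest the corner. All three centres are within about 40 mm of the inner corner.
- **Grip:** the fingers stopped 13 mm apart on the 14 mm bar, with no slip visible and the arm at rest.
- **Dome box, coaster and comb:** they look unmoved in the last scene picture; I did not measure their positions again.

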